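# Open the child-resistant dye bottle

### The arm

A 6-joint arm with a two-finger parallel gripper is mounted at the origin on the work surface. World frame = base frame: x ahead of the robot, y to its left, z up, the work surface at z = 0. Lengths are in m, angles in rad, forces in N, time in s.
With the tool pointing down it reaches from about 0.35 to 0.85 m from the base axis. Payload 8.1 kg.
Tool frame: the origin (TCP) lies at the very end of the fingers, on their centre line; the grasp point (between the pads) lies 19 mm behind it; z points along the fingers, y is the line along which they close (so a half turn about z gives the same grasp; the last joint's range is limited). The gripper opens to 93 mm and grips with 3 to 60 N. Pads are 15 mm wide; open, the fingers measure 128 mm over their backs; the gripper's body (75 mm by 188 mm) begins 65 mm behind the grasp point.
Start: joints at [1.188, 0.13, 1.488, -0, 1.523, -0.085], TCP at [0.176, 0.574, 0.219] pointing down, gripper open.
Joint ranges: [-2.96, 2.96], [-0.89, 2.26], [0.02, 2.5], [-1.34, 4.48], [0, 2.73], [-2.66, 2.66]. Speed limits (rad/s): [2.39, 2.39, 2.79, 3.14, 3.14, 3.14].

### API

Orientations are given as a rotation vector (axis times angle).
In Python, from plant import monitor, eyes, ticket gives the robot as it stands.
- The arm moves only by the tool arm_command, never from a script. Its argument "deltas" is a list that holds one entry, the list of rows, each a list of 6 numbers: the shift along the world's x, y, z in cm, then the turn, a rotation vector about the world's x, y, z in degrees. In form: [[[tx, ty, tz, rx, ry, rz], ...]]. A call has 1 to 12 rows; each row shifts and turns the commanded pose from where the row before left it; what a row does not reach is not made up. A row lasts 1/12 s, in which the tool goes at most 41.7 mm and 7.16 degrees, less where a joint would pass 70% of its speed; a pose out of reach is approached as far as the arm can. A call is refused whole if a number of a shift passes 4.17 or a number of a turn 7.16, either way. A call with a gripper value outside its range is refused whole. "gripper" is the opening, from -1 (shut) to 1 (fully open), set as the call begins (left out, the last holds). The fingers move at their own pace and stop on an object; "squeeze" is the grip in N (left out, the last holds). Time passes only in rows, so rows that do not move let the fingers close. It gives the time, the measured TCP pose, the force, the opening and the grip force at its end, in the units of the state.
- monitor.read_state(): the state, without advancing time (a new reading comes with each control period).
- eyes.read_camera(name): name is "scene" or "top" or "wrist"; returns the picture (400x640x3 uint8, blue, green, red); there is no depth.
- eyes.camera_model(name): a dict with "fx", "fy", "cx", "cy" (pixels), "rvec" (rotation vector, rad) and "tvec" (3), from world to camera coordinates, as OpenCV has them. Camera axes: x right, y down, z forward; pixel columns grow to the right and rows downward; lengths in m; the calibration is good to about 2 mm. A picture is of the moment at which its call begins: read the wrist's pose just before it. camera_model takes no time and is no camera call; for the wrist camera it gives the pose at the moment of the call.
- ticket.close_job(): hands the job in; it is judged then, once.
The state is a dict: "t": time; "q": joint angles; "dq": joint speeds; "joint_torque": joint torques, N m; "tool_pos": TCP position; "orientation": TCP orientation; "force": force on the tool from outside, world axes, zero at the start; "wrist_torque": the same for the moment, N m; "opening": finger opening in m; "gripper_force": force on a finger pad.
Only numpy, scipy, OpenCV 4.12 (cv2) and the standard library are available. Lean on these libraries where they do the work, as an engineer would, in place of code of your own. Each camera call takes 0.05 s, during which the arm holds its last target. There are 200 camera calls.

### The job

Open the child-resistant bottle of leather dye that stands in its wooden block: push the cap down firmly and keep it down while you turn it anticlockwise until it comes free, lift it straight off and set it down gently in the drip tray, right way up. Never push harder than about 20 N, because the bottle is thin and creases; leave the bottle seated in its block and do not disturb the other things on the bench.

Things in the scene. Friction and masses are not known exactly. Their poses are not given: they have to be found in the camera images.
- cap: white ribbed two-piece child-resistant cap, 55 mm across, outer shell 32 mm tall. Origin on its axis, 34 mm below its flat top. z up, along the axis; its yaw means nothing. Left alone, the shell idles either way on a hidden inner cap and drives nothing. The closed cap hangs on three lugs of the neck, so pulling it up lifts the bottle. 115 g in all
- cap_top (a point): centre of the cap's flat top (red ring), 188 to 192 mm above the bench when closed, as the spring is more or less worn. The shell yields to a push (5 N at first, +1.2 N per mm). After 1.5 to 5.5 mm (hidden) its teeth meet those of the inner cap, mostly tip on tip: a hard stop. Turned on under 14 to 19 N they drop in within 30 degrees, 3 mm deeper, and drive the inner cap
- bottle: black square dye bottle, 70 x 70 mm, 128 mm to the shoulder, loose in the pocket of its block; 0.3 to 0.5 kg. Origin: centre of its underside, z up. The neck (32 mm across, rim 162 mm up) carries the cap. With the teeth in, 25 degrees anticlockwise (seen from above) frees the cap from the lugs and up to 95 is harmless: about a quarter turn in all. The walls crease above 20 N of push
- stand: light wooden block, 120 x 120 x 50 mm, screwed to the bench, with a square pocket 73 mm wide whose floor is 8 mm above the bench; it keeps the bottle from turning. Two low screw ears, 26 mm wide, on its x sides. Origin: centre of its underside on the bench, z up
- pad: cork pad, 73 x 73 x 3 mm, lining the floor of the block's pocket, under the bottle; almost hidden. It takes the bottle's weight and your push. Origin: centre of its underside
- tray: white enamel drip tray with a blue rim, fixed, 180 mm (its x) by 160 mm (its y), 16 mm high, walls and floor 3 mm thick. Origin: centre of its underside on the bench, z up. A cap standing in it has its top 37 to 41 mm above the bench
- jar: amber glass jar with a steel lid, 56 mm across, 66 mm tall, loose; leave alone. Origin: centre of its underside
- tin: flat round polish tin, brass with a green lid, 81 mm across, 25 mm tall, loose; leave alone. Origin: centre of its underside
- wax: yellow block of beeswax, 65 x 45 x 22 mm, loose; leave alone. Origin: centre of its underside
Mind the look-alikes: they are no part of the job. There is more than one size of the part that bears cap; the job needs the largest.

How it is judged:
By the outcome, as a careful person would: the job done as asked, in the order asked, and still so for the second after the job is handed in, with the robot touching nothing.
It also fails if it takes over 58 s, if anything falls off the work surface, if the arm or the gripper's body presses on something with over 40 N, if the wrist force passes 120 N, or if a joint passes its speed limit or range.

## Working session

There is one attempt and no reset: what is moved stays moved. The work goes in short steps, Python scripts to look and compute and a tool call to move; the robot and the scene stay as the last step left them, time stands still between calls to the robot, and variables do not carry over. Pictures are saved under pics/ and viewed, at most 10 in all, crops included, and the job is handed in when it is done.

Besides the shell and the picture viewer there is one more tool, called after "Emit:" as name(argument=value, ...) on one line, values as JSON. arm_command: Moves the arm, as the interface text tells. Its arguments: {"type":"object","properties":{"deltas":{"type":"array"},"gripper":{"type":"number"},"squeeze":{"type":"number"}},"required":["deltas"]}

```bash
mkdir -p pics; cat > h.py <<'E'
import numpy as np, cv2
from plant import monitor, eyes, ticket
def snap(n,f):
    im=eyes.read_camera(n); cv2.imwrite('pics/'+f,im); return im
def ray(m,px,z):
    R=cv2.Rodrigues(np.array(m['rvec'],float))[0]; t=np.array(m['tvec'],float).ravel()
    d=R.T@np.array([(px[0]-m['cx'])/m['fx'],(px[1]-m['cy'])/m['fy'],1]); c=-R.T@t
    return c+d*(z-c[2])/d[2]
def proj(m,p):
    R=cv2.Rodrigues(np.array(m['rvec'],float))[0]; q=R@np.array(p)+np.array(m['tvec'],float).ravel()
    return m['fx']*q[0]/q[2]+m['cx'],m['fy']*q[1]/q[2]+m['cy']
E
python3 - <<'E'
from h import *
a=snap('scene','s0.png'); b=snap('top','t0.png')
cv2.imwrite('pics/both.png',cv2.resize(np.vstack([a,b]),(480,600)))
for n in('scene','top'):
    m=eyes.camera_model(n);print(n,m['fx'],[round(float(x),3) for x in -cv2.Rodrigues(np.array(m['rvec']))[0].T@np.array(m['tvec']).ravel()])
print(monitor.read_state())
E
```

```text
scene 466.48164305439275 [1.13, -0.727, 1.002]
top 493.0846941540702 [0.401, -0.057, 1.157]
{'t': 0.1, 'q': array([ 1.18758747e+00,  1.31075136e-01,  1.48911912e+00,  1.05680676e-05,
        1.52297271e+00, -8.53914819e-02]), 'dq': array([-3.23626125e-04, -2.55777108e-03, -2.23613339e-03,  1.45494921e-05,
        1.51299416e-03, -1.03603030e-03]), 'joint_torque': array([ 2.61050511e-03, -5.61344326e+01, -4.93096340e+01,  7.71627040e-02,
        2.91525229e-02, -8.46545618e-05]), 'tool_pos': array([0.17585083, 0.57315095, 0.21772675]), 'orientation': array([-4.66028414e-01, -3.10645381e+00,  2.40121913e-03]), 'force': array([ 0.93601666,  0.48904089, -0.58219447]), 'wrist_torque': array([0.00986446, 0.00275277, 0.01079139]), 'gripper_force': 0.0, 'opening': 0.09293732315581646}
```

View pics/t0.png

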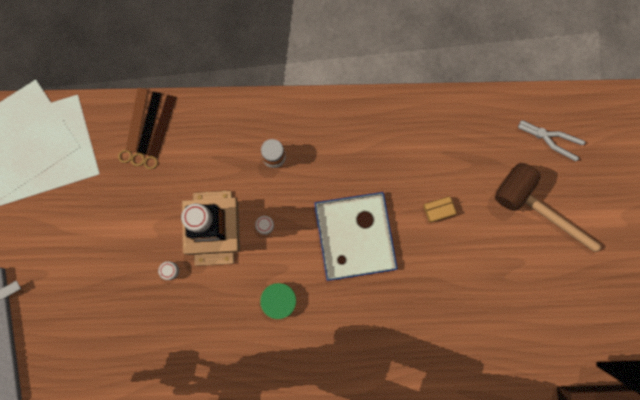

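View pics/s0.png

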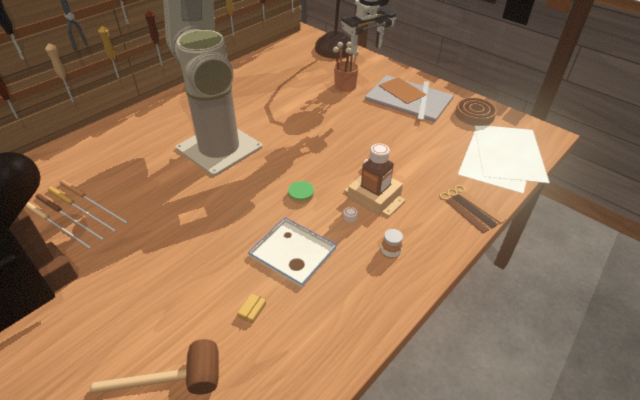

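The top view shows three capped items: the bottle in the block (cap 196,217), a small one at (264,225) and another at (168,270). The one in the block has the largest cap and the red ring. The tray is at (356,236), the jar at (272,152) and the tin at (278,300). In the scene view the cap is at (380,152). Next I'll measure these and confirm with a crop.

```bash
python3 - <<'E'
from h import *
T=eyes.camera_model('top');S=eyes.camera_model('scene')
a=cv2.imread('pics/t0.png');b=cv2.imread('pics/s0.png')
def ring(im,x0,y0,x1,y1):
    c=im[y0:y1,x0:x1].astype(int); m=((c[...,2]-c[...,1]>35)&(abs(c[...,1]-c[...,0])<40)&(c[...,2]>140)).astype(np.uint8)
    p=np.argwhere(m)[:,::-1]; e=cv2.fitEllipse(p.astype(np.float32)) if len(p)>5 else None
    return len(p),(p.min(0)+p.max(0))/2+[x0,y0],p.max(0)-p.min(0),e
r1=ring(a,182,203,209,230);r2=ring(b,368,143,392,163)
print(r1);print(r2)
u1=r1[1];u2=r2[1]
def PM(m): 
    K=np.array([[m['fx'],0,m['cx']],[0,m['fy'],m['cy']],[0,0,1]]);return K@np.c_[cv2.Rodrigues(np.array(m['rvec']))[0],np.array(m['tvec']).ravel()]
X=cv2.triangulatePoints(PM(T),PM(S),u1.reshape(2,1).astype(float),u2.reshape(2,1).astype(float));print('tri',(X[:3]/X[3]).ravel())
print('top ray z.19',ray(T,u1,.19),'scene',ray(S,u2,.19))
# tray: blue-ish rim / bright
hsv=cv2.cvtColor(a,cv2.COLOR_BGR2HSV)
m=((hsv[...,1]<70)&(hsv[...,2]>150)).astype(np.uint8);m[:,:312]=0;m[:,405:]=0;m[:185]=0;m[290:]=0
c=max(cv2.findContours(m,0,2)[0],key=cv2.contourArea);box=cv2.boxPoints(cv2.minAreaRect(c))
print('tray inner',[ray(T,p,.003).round(3) for p in box],'c',ray(T,box.mean(0),.003))
for n,(u,z) in dict(trayL=((319,203),.016),trayT=((383,194),.016),trayR=((396,268),.016),trayB=((330,279),.016),jar=((272,147),.066),tin=((278,301),.025),wax=((440,209),.022),s1=((264,225),.05),s2=((168,270),.05),standA=((184,201),.05),standB=((236,201),.05),standC=((236,254),.05),standD=((183,254),.05)).items(): print(n,ray(T,u,z).round(3))
cv2.imwrite('pics/c0.png',np.hstack([cv2.resize(a[120:320,150:310],None,fx=2.5,fy=2.5,interpolation=2),cv2.resize(b[120:270,300:420],(400,500),interpolation=2)]))
E
```

```text
(150, array([195., 216.]), array([26, 26]), ((11.651739120483398, 12.535436630249023), (21.116344451904297, 26.531496047973633), 43.68544387817383))
(71, array([379., 152.]), array([22, 18]), ((11.003728866577148, 11.696043014526367), (20.335111618041992, 22.684446334838867), 5.348193645477295))
tri [0.5488925 0.1728873 0.1760888]
top ray z.19 [0.54787112 0.17068608 0.19      ] scene [0.55784973 0.15617028 0.19      ]
tray inner [array([ 0.597, -0.085,  0.003]), array([ 0.618, -0.229,  0.003]), array([ 0.444, -0.249,  0.003]), array([ 0.425, -0.109,  0.003])] c [ 0.52004867 -0.16804071  0.003     ]
trayL [ 0.598 -0.078  0.016]
trayT [ 0.617 -0.23   0.016]
trayR [ 0.442 -0.252  0.016]
trayB [ 0.421 -0.099  0.016]
jar [0.722 0.027 0.066]
tin [0.375 0.02  0.025]
wax [ 0.577 -0.361  0.022]
s1 [0.545 0.048 0.05 ]
s2 [0.449 0.262 0.05 ]
standA [0.604 0.229 0.05 ]
standB [0.602 0.111 0.05 ]
standC [0.481 0.111 0.05 ]
standD [0.484 0.229 0.05 ]
```

View pics/c0.png

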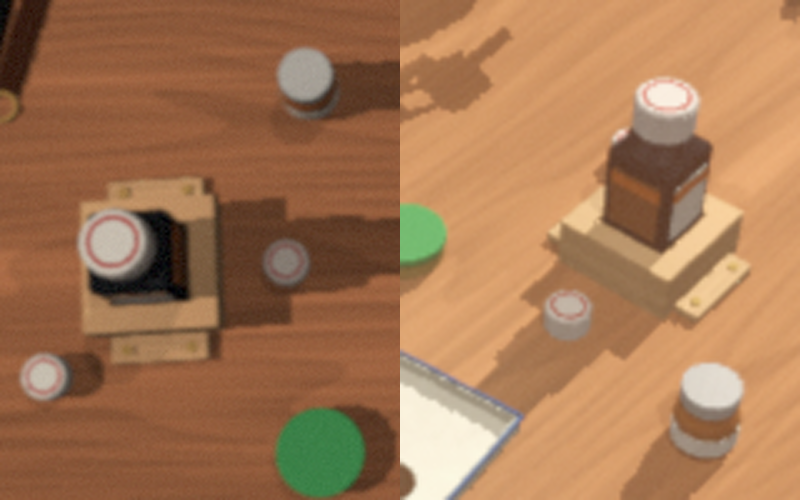

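The crop confirms it: the bottle in the block (top-view cap 195,216) carries the largest red-ringed cap, and the other two are smaller. The cap is near (0.548, 0.170) and the block centre near (0.543, 0.170). The tray is at about (0.520, -0.165). Moving to hover.

Emit:
arm_command(deltas=[[[1.5,-1.6,0.5,0,0,-2.5],[1.5,-1.6,0.5,0,0,-2.5],[1.5,-1.6,0.5,0,0,-2.5],[1.5,-1.6,0.5,0,0,-2.5],[1.5,-1.6,0.5,0,0,-2.5],[1.5,-1.6,0.5,0,0,-2.5],[1.5,-1.6,0.5,0,0,-2.5],[1.5,-1.6,0.5,0,0,-2.5],[1.5,-1.6,0.5,0,0,-2.5],[1.5,-1.6,0.5,0,0,-2.5],[1.5,-1.6,0.5,0,0,-2.5],[1.5,-1.6,0.5,0,0,-2.5]]], gripper=1)

```text
t: 1.1
tool_pos: [0.3565, 0.3806, 0.2784]
orientation: [-1.257, -2.879, 0.001]
force: [0.3, -0.1, -1.0]
opening: 0.0932
gripper_force: 0.0
```

Emit:
arm_command(deltas=[[[1.5,-1.6,0,0,0,-3],[1.5,-1.6,0,0,0,-3],[1.5,-1.6,0,0,0,-3],[1.5,-1.6,0,0,0,-3],[1.5,-1.6,0,0,0,-3],[1.5,-1.6,0,0,0,-3],[1.5,-1.6,0,0,0,-3],[1.5,-1.6,0,0,0,-3],[1.5,-1.6,0,0,0,-3],[1.5,-1.6,0,0,0,-3],[1.5,-1.6,0,0,0,-3],[0,0,0,0,0,0]]])

```text
t: 2.1
tool_pos: [0.5227, 0.2027, 0.2778]
orientation: [2.027, 2.399, -0.002]
force: [-0.2, 0.5, -0.7]
opening: 0.093
gripper_force: 0.0
```

```bash
python3 - <<'E'
from h import *
print(monitor.read_state())
snap('wrist','w0.png'); m=eyes.camera_model('wrist');print(m, proj(m,[.547,.17,.19]))
import json;json.dump({k:np.array(v).tolist() for k,v in m.items()},open('w0.json','w'))
E
```

```text
{'t': 2.1, 'q': array([ 2.79432414e-01,  7.56371571e-03,  1.50979371e+00, -1.40566000e-03,
        1.62512775e+00,  1.11891863e-01]), 'dq': array([ 0.04876348, -0.020701  ,  0.02229816,  0.02709138,  0.01438975,
       -0.0283902 ]), 'joint_torque': array([-8.38832036e-01, -5.01499343e+01, -5.04339194e+01,  9.38887568e-02,
       -4.05717711e-02,  3.35408896e-01]), 'tool_pos': array([0.52272236, 0.20270481, 0.27777991]), 'orientation': array([ 2.02743606e+00,  2.39893548e+00, -2.39083656e-03]), 'force': array([-0.20394045,  0.48931051, -0.6767688 ]), 'wrist_torque': array([-0.01858493,  0.02519284,  0.00124189]), 'gripper_force': 0.0, 'opening': 0.09295626153295174}
{'fx': 336.411642309935, 'fy': 336.411642309935, 'cx': 318.6939774174484, 'cy': 193.66783011349088, 'rvec': array([-2.86680398, -0.24606469, -0.03168151]), 'tvec': array([-0.54859571,  0.06106489,  0.47714457])} (np.float64(342.3025112576452), np.float64(241.78768875835374))
```

View pics/w0.png

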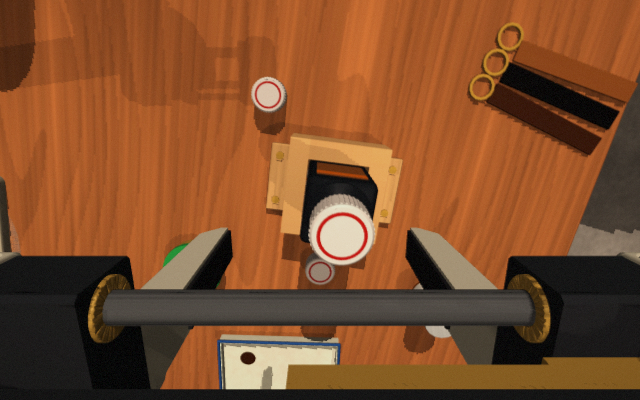

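The wrist view shows the large cap's red ring at about (342,237) and the tray below it at (280,365). Next I'll fit the ring.

```bash
python3 - <<'E'
from h import *
import json;m=json.load(open('w0.json'))
im=cv2.imread('pics/w0.png').astype(int)
B,G,R=[im[...,i] for i in range(3)]
k=((R-G>60)&(R-B>60)).astype(np.uint8); w=np.zeros_like(k);cv2.circle(w,(342,237),30,1,-1);k&=w
c=max(cv2.findContours(k,0,1)[0],key=cv2.contourArea);e=cv2.fitEllipse(c);print(e)
p=ray(m,e[0],.190);print(p, 'ring dia', e[1][1]/336*.2)
S=eyes.camera_model('scene');T=eyes.camera_model('top')
print(proj(S,p),proj(T,p))
E
```

```text
((341.6827392578125, 235.79522705078125), (47.15275955200195, 50.99956512451172), 82.79428100585938)
[0.54551936 0.17505443 0.19      ] ring dia 0.030356884002685547
(np.float64(379.56506893301344), np.float64(147.16124135396234)) (np.float64(192.7620021265433), np.float64(217.2284920209147))
```

Emit:
arm_command(deltas=[[[0.8,-1.0,-0.6,0,0,0],[0.8,-1.0,-0.6,0,0,0],[0.8,-1.0,-0.6,0,0,0],[0,0,-0.7,0,0,0],[0,0,-0.7,0,0,0],[0,0,-0.6,0,0,0],[0,0,-0.3,0,0,0],[0,0,0,0,0,0],[0,0,0,0,0,0],[0,0,0,0,0,0]]])

```text
t: 2.98
tool_pos: [0.5451, 0.176, 0.2382]
orientation: [2.02, 2.406, 0.001]
force: [-0.2, -0.5, 0.1]
opening: 0.093
gripper_force: 0.0
```

```bash
cat >> h.py <<'E'
def fit(im,c0,r,th=50):
    im=im.astype(int);B,G,R=[im[...,i] for i in range(3)]
    k=((R-G>th)&(R-B>th)).astype(np.uint8); w=np.zeros_like(k);cv2.circle(w,c0,r,1,-1);k&=w
    return cv2.fitEllipse(max(cv2.findContours(k,0,1)[0],key=cv2.contourArea))
E
python3 - <<'E'
from h import *
s=monitor.read_state();print(s['tool_pos'],s['orientation'],s['dq'].round(3))
m=eyes.camera_model('wrist');im=snap('wrist','w1.png')
u=proj(m,[.547,.172,.19]);print('pred',u)
cv2.imwrite('pics/w1c.png',im[150:400,180:480])
e=fit(im,(int(u[0]),int(u[1])),42);print(e)
for z in(.188,.192):print(ray(m,e[0],z))
E
```

```text
[0.54508635 0.1759601  0.23815258] [2.01978665e+00 2.40569170e+00 9.58148950e-04] [-0.002 -0.003 -0.006  0.001 -0.001  0.001]
pred (np.float64(320.32575059104965), np.float64(218.97829461632557))
((320.4347229003906, 217.51283264160156), (58.26845169067383, 61.428489685058594), 87.00557708740234)
[0.54702419 0.17235629 0.188     ]
[0.54675556 0.17372416 0.192     ]
```

View pics/w1c.png

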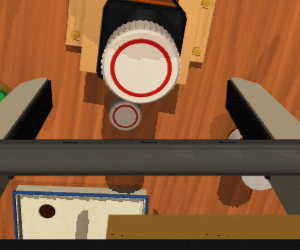

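The crop puts the ring at full-image (320,217), so the cap axis is at about (0.547, 0.172). Descending around it.

Emit:
arm_command(deltas=[[[0.2,-0.4,-0.8,0,0,0],[0,0,-0.8,0,0,0],[0,0,-0.8,0,0,0],[0,0,-0.8,0,0,0],[0,0,-0.8,0,0,0],[0,0,-0.8,0,0,0],[0,0,-0.8,0,0,0],[0,0,-0.8,0,0,0],[0,0,-0.8,0,0,0],[0,0,-0.4,0,0,0],[0,0,0,0,0,0],[0,0,0,0,0,0]]])

```text
t: 4.03
tool_pos: [0.5469, 0.1716, 0.1615]
orientation: [-2.02, -2.405, 0.0]
force: [-0.1, 0.3, -1.2]
opening: 0.093
gripper_force: 0.0
```

Emit:
arm_command(deltas=[[[0,0,0,0,0,0],[0,0,0,0,0,0],[0,0,0,0,0,0],[0,0,0,0,0,0],[0,0,0,0,0,0],[0,0,0,0,0,0],[0,0,0,0,0,0],[0,0,0,0,0,0]]], gripper=-1, squeeze=10)

```text
t: 4.7
tool_pos: [0.5472, 0.1716, 0.1618]
orientation: [2.021, 2.405, 0.0]
force: [0.6, -0.6, 0.5]
opening: 0.0556
gripper_force: 10.0
```

Emit:
arm_command(deltas=[[[0,0,0,0,0,0],[0,0,0,0,0,0],[0,0,0,0,0,0],[0,0,-0.05,0,0,0],[0,0,-0.05,0,0,0],[0,0,-0.05,0,0,0],[0,0,0,0,0,0],[0,0,0,0,0,0]]], squeeze=45)

```text
t: 5.37
tool_pos: [0.5473, 0.1716, 0.1608]
orientation: [2.02, 2.405, 0.001]
force: [-2.0, -0.8, 5.0]
opening: 0.0548
gripper_force: 45.0
```

Emit:
arm_command(deltas=[[[0,0,-0.05,0,0,0],[0,0,-0.05,0,0,0],[0,0,0,0,0,0]]])

```text
t: 5.62
tool_pos: [0.5473, 0.1716, 0.16]
orientation: [2.02, 2.405, 0.001]
force: [-1.8, -0.5, 6.6]
opening: 0.0546
gripper_force: 45.0
```

Emit:
arm_command(deltas=[[[0,0,-0.05,0,0,0],[0,0,-0.05,0,0,0],[0,0,0,0,0,0]]])

```text
t: 5.87
tool_pos: [0.5474, 0.1717, 0.1595]
orientation: [2.02, 2.405, 0.001]
force: [-3.4, -0.9, 9.5]
opening: 0.055
gripper_force: 45.0
```

Emit:
arm_command(deltas=[[[0,0,-0.05,0,0,0],[0,0,0,0,0,0],[0,0,0,0,0,0]]])

```text
t: 6.12
tool_pos: [0.5475, 0.1717, 0.1593]
orientation: [2.02, 2.405, 0.002]
force: [-3.2, -1.5, 11.3]
opening: 0.0548
gripper_force: 45.0
```

Emit:
arm_command(deltas=[[[0,0,-0.05,0,0,0],[0,0,0,0,0,0],[0,0,0,0,0,0]]])

```text
t: 6.37
tool_pos: [0.5477, 0.1717, 0.1593]
orientation: [2.02, 2.405, 0.002]
force: [-4.2, -1.7, 13.8]
opening: 0.0549
gripper_force: 45.0
```

Emit:
arm_command(deltas=[[[-0.03,-0.02,-0.05,0,0,0],[-0.02,0,0,0,0,0],[0,0,0,0,0,0]]])

```text
t: 6.62
tool_pos: [0.5475, 0.1717, 0.1592]
orientation: [2.019, 2.404, 0.004]
force: [-4.0, -1.2, 14.9]
opening: 0.055
gripper_force: 45.0
```

Emit:
arm_command(deltas=[[[-0.03,0,-0.03,0,0,1],[0,0,0,0,0,2],[0,0,0,0,0,2]]])

```text
t: 6.87
tool_pos: [0.5477, 0.1718, 0.1592]
orientation: [1.91, 2.491, 0.005]
force: [-2.6, -0.3, 14.9]
opening: 0.055
gripper_force: 45.0
```

Emit:
arm_command(deltas=[[[0,0,0,0,0,2],[0,0,0,0,0,2]]])

```text
t: 7.03
tool_pos: [0.5478, 0.1718, 0.1591]
orientation: [1.822, 2.556, 0.005]
force: [-1.4, -0.0, 13.6]
opening: 0.0546
gripper_force: 45.0
```

Emit:
arm_command(deltas=[[[0,0,-0.05,0,0,2],[0,0,0,0,0,2]]])

```text
t: 7.2
tool_pos: [0.548, 0.1718, 0.1591]
orientation: [1.731, 2.617, 0.006]
force: [-2.3, 0.2, 14.8]
opening: 0.0549
gripper_force: 45.0
```

Emit:
arm_command(deltas=[[[0,0,-0.01,0,0,2],[0,0,0,0,0,2]]])

```text
t: 7.37
tool_pos: [0.5479, 0.1719, 0.1585]
orientation: [1.639, 2.676, 0.005]
force: [1.3, 0.1, 9.4]
opening: 0.0552
gripper_force: 45.0
```

Emit:
arm_command(deltas=[[[0,0,-0.05,0,0,0],[0,0,-0.05,0,0,0],[0,0,0,0,0,0]]])

```text
t: 7.62
tool_pos: [0.548, 0.1719, 0.1571]
orientation: [1.641, 2.675, 0.005]
force: [0.4, 0.6, 10.5]
opening: 0.055
gripper_force: 45.0
```

Emit:
arm_command(deltas=[[[0,0,-0.05,0,0,0],[0,0,-0.05,0,0,0],[0,0,0,0,0,0]]])

```text
t: 7.87
tool_pos: [0.548, 0.1719, 0.1563]
orientation: [1.641, 2.675, 0.005]
force: [0.1, 0.4, 12.8]
opening: 0.0549
gripper_force: 45.0
```

Emit:
arm_command(deltas=[[[0,0,-0.05,0,0,0],[0,0,0,0,0,0],[0,0,0,0,0,0]]])

```text
t: 8.12
tool_pos: [0.548, 0.1719, 0.1562]
orientation: [1.641, 2.675, 0.005]
force: [-0.1, 1.0, 14.2]
opening: 0.0549
gripper_force: 45.0
```

Teeth are in: 3 mm deeper, then a hard stop. Now I'll turn while holding the cap down.

Emit:
arm_command(deltas=[[[0,0,-0.02,0,0,3],[0,0,0,0,0,3],[0,0,0,0,0,3],[0,0,0,0,0,3]]])

```text
t: 8.45
tool_pos: [0.5483, 0.172, 0.1562]
orientation: [1.349, 2.833, 0.006]
force: [-0.3, 0.8, 14.6]
opening: 0.0549
gripper_force: 45.0
```

Emit:
arm_command(deltas=[[[0,0,0,0,0,3],[0,0,0,0,0,3],[0,0,0,0,0,3]]])

```text
t: 8.7
tool_pos: [0.5484, 0.172, 0.1562]
orientation: [1.122, 2.929, 0.005]
force: [0.6, 0.2, 13.9]
opening: 0.0549
gripper_force: 45.0
```

```bash
python3 -c "
from h import *
s=monitor.read_state();print(s['wrist_torque'],s['force'],s['q'],s['tool_pos'])"
```

```text
[ 0.08768387  0.07937644 -0.0696148 ] [ 0.55115321  0.24744131 13.89136746] [ 2.14614324e-01  9.37321760e-02  1.64257532e+00  2.53248183e-04
  1.39949200e+00 -6.24656556e-01] [0.54836465 0.17202627 0.15619467]
```

Emit:
arm_command(deltas=[[[0,0,-0.02,0,0,4],[0,0,0,0,0,4],[0,0,0,0,0,4],[0,0,0,0,0,4]]])

```text
t: 9.03
tool_pos: [0.5485, 0.1721, 0.1562]
orientation: [0.702, 3.057, 0.004]
force: [-0.3, 1.4, 13.6]
opening: 0.0547
gripper_force: 45.0
```

Emit:
arm_command(deltas=[[[0,0,0,0,0,4],[0,0,0,0,0,4],[0,0,0,0,0,4],[0,0,0,0,0,4],[0,0,0,0,0,4],[0,0,0,0,0,4],[0,0,0,0,0,0]]])

```text
t: 9.62
tool_pos: [0.5485, 0.1721, 0.1562]
orientation: [0.049, 3.135, 0.003]
force: [0.3, 0.6, 15.4]
opening: 0.0549
gripper_force: 45.0
```

61° turned since the teeth engaged. Now I'll lift slowly and watch the force.

Emit:
arm_command(deltas=[[[0,0,0.2,0,0,0],[0,0,0.2,0,0,0],[0,0,0.2,0,0,0],[0,0,0.2,0,0,0],[0,0,0.2,0,0,0],[0,0,0.2,0,0,0],[0,0,0,0,0,0],[0,0,0,0,0,0]]])

```text
t: 10.28
tool_pos: [0.5459, 0.1715, 0.1644]
orientation: [-0.056, -3.14, -0.0]
force: [0.7, 1.0, -0.0]
opening: 0.0549
gripper_force: 45.0
```

Emit:
arm_command(deltas=[[[0,0,0.2,0,0,0],[0,0,0.2,0,0,0],[0,0,0.2,0,0,0],[0,0,0.2,0,0,0],[0,0,0,0,0,0],[0,0,0,0,0,0]]])

```text
t: 10.78
tool_pos: [0.5465, 0.1715, 0.1732]
orientation: [0.057, 3.14, 0.0]
force: [0.3, 2.0, -0.7]
opening: 0.055
gripper_force: 45.0
```

```bash
python3 - <<'E'
from h import *
b=snap('scene','s1.png');s=monitor.read_state();print(s['force'],s['tool_pos'])
cv2.imwrite('pics/s1c.png',cv2.resize(b[100:240,310:430],(480,560),interpolation=2))
E
```

```text
[-0.38007243  0.58870425 -0.2955417 ] [0.54645149 0.17149407 0.17314574]
```

View pics/s1c.png

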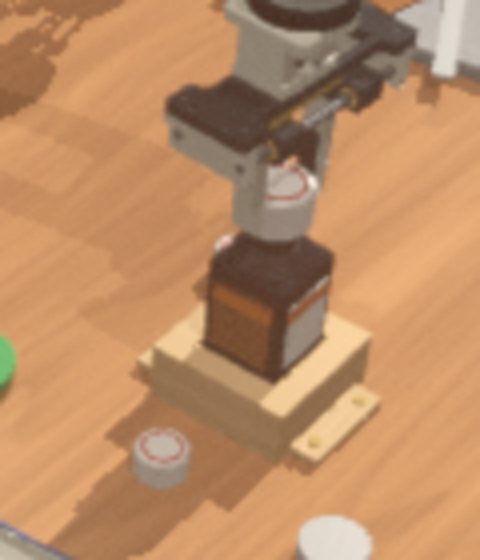

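The crop shows the cap rising off the neck with the bottle still seated in its block. Continuing straight up, then over to the tray.

Emit:
arm_command(deltas=[[[0,0,0.5,0,0,0],[0,0,0.5,0,0,0],[0,0,0.5,0,0,0],[0,0,0.7,0,0,0],[0,0,0.7,0,0,0],[0,0,0.7,0,0,0],[0,0,0.7,0,0,0],[0,0,0.7,0,0,0],[0,0,0.7,0,0,0],[0,0,0.3,0,0,0]]])

```text
t: 11.67
tool_pos: [0.5467, 0.1715, 0.2344]
orientation: [0.057, 3.14, 0.001]
force: [0.4, -0.4, -0.5]
opening: 0.0546
gripper_force: 45.0
```

Emit:
arm_command(deltas=[[[0,-1.0,0,0,0,0],[-0.3,-2.5,0,0,0,0],[-0.3,-3,0,0,0,0],[-0.3,-3,0,0,0,0],[-0.3,-3,0,0,0,0],[-0.3,-3,0,0,0,0],[-0.3,-3,0,0,0,0],[-0.3,-3,0,0,0,0],[-0.3,-3,0,0,0,0],[-0.3,-3,0,0,0,0],[0,-2.5,0,0,0,0],[0,-1.5,0,0,0,0]]])

```text
t: 12.67
tool_pos: [0.5182, -0.1468, 0.2324]
orientation: [-0.06, -3.14, 0.001]
force: [1.7, 0.6, -0.5]
opening: 0.0551
gripper_force: 45.0
```

Emit:
arm_command(deltas=[[[0,-1.0,-1,0,0,0],[0,-0.9,-1.5,0,0,0],[0,0,-1.5,0,0,0],[0,0,-1.5,0,0,0],[0,0,-1.5,0,0,0],[0,0,-1.5,0,0,0],[0,0,-1.5,0,0,0],[0,0,-1.5,0,0,0],[0,0,-1.5,0,0,0],[0,0,-1.2,0,0,0],[0,0,0,0,0,0],[0,0,0,0,0,0]]])

```text
t: 13.67
tool_pos: [0.5183, -0.1622, 0.0897]
orientation: [-0.056, -3.139, -0.001]
force: [0.7, -0.1, -0.3]
opening: 0.0549
gripper_force: 45.0
```

```bash
python3 - <<'E'
from h import *
b=snap('scene','s2.png');t=snap('top','t2.png');s=monitor.read_state();print(s['force'],s['tool_pos'],s['q'])
cv2.imwrite('pics/s2c.png',np.hstack([cv2.resize(b[110:310,220:420],(400,400),interpolation=2),cv2.resize(t[140:340,160:360+40],(400,400),interpolation=2)]))
E
```

```text
[ 0.66796879  0.07034354 -0.7956116 ] [ 0.51969958 -0.16274336  0.09158318] [-3.97652019e-01  7.86700646e-02  1.78162823e+00  3.07396905e-05
  1.28028983e+00 -1.93256592e+00]
```

View pics/s2c.png

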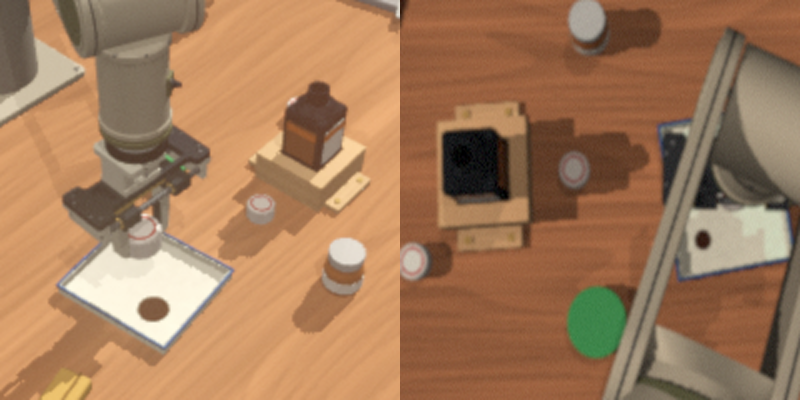

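The pictures show the bottle open and seated in its block, and the cap upright over the tray with nothing disturbed. Lowering.

Emit:
arm_command(deltas=[[[0,0,-0.8,0,0,0],[0,0,-0.9,0,0,0],[0,0,-0.9,0,0,0],[0,0,-0.9,0,0,0],[0,0,-0.9,0,0,0],[0,0,-0.9,0,0,0],[0,0,-0.7,0,0,0],[0,0,-0.5,0,0,0],[0,0,-0.4,0,0,0],[0,0,0,0,0,0],[0,0,0,0,0,0]]])

```text
t: 14.68
tool_pos: [0.5192, -0.1626, 0.0218]
orientation: [-0.057, -3.141, -0.0]
force: [-0.3, -0.7, -0.9]
opening: 0.0548
gripper_force: 45.0
```

Emit:
arm_command(deltas=[[[0,0,-0.1,0,0,0],[0,0,-0.1,0,0,0],[0,0,-0.1,0,0,0],[0,0,-0.1,0,0,0],[0,0,-0.1,0,0,0],[0,0,0,0,0,0]]])

```text
t: 15.18
tool_pos: [0.5191, -0.1625, 0.0166]
orientation: [-0.057, -3.141, -0.0]
force: [-0.4, -0.6, -1.1]
opening: 0.0549
gripper_force: 45.0
```

Emit:
arm_command(deltas=[[[0,0,-0.05,0,0,0],[0,0,-0.05,0,0,0],[0,0,-0.05,0,0,0],[0,0,-0.05,0,0,0],[0,0,-0.05,0,0,0],[0,0,0,0,0,0]]])

```text
t: 15.68
tool_pos: [0.5191, -0.1626, 0.0142]
orientation: [-0.057, -3.141, -0.0]
force: [0.0, 0.3, -0.3]
opening: 0.0547
gripper_force: 45.0
```

Emit:
arm_command(deltas=[[[0,0,-0.05,0,0,0],[0,0,-0.05,0,0,0],[0,0,-0.05,0,0,0],[0,0,0,0,0,0]]])

```text
t: 16.02
tool_pos: [0.5192, -0.1626, 0.0127]
orientation: [-0.057, -3.141, -0.0]
force: [-0.4, 0.0, -0.8]
opening: 0.0549
gripper_force: 45.0
```

Emit:
arm_command(deltas=[[[0,0,-0.05,0,0,0],[0,0,-0.05,0,0,0],[0,0,0,0,0,0]]])

```text
t: 16.27
tool_pos: [0.5192, -0.1626, 0.0117]
orientation: [-0.057, -3.141, -0.0]
force: [0.4, -0.2, -0.9]
opening: 0.0548
gripper_force: 45.0
```

Emit:
arm_command(deltas=[[[0,0,-0.05,0,0,0],[0,0,-0.05,0,0,0],[0,0,0,0,0,0]]])

```text
t: 16.52
tool_pos: [0.5192, -0.1626, 0.0107]
orientation: [-0.057, -3.141, -0.0]
force: [0.7, -0.2, -1.0]
opening: 0.0549
gripper_force: 45.0
```

Emit:
arm_command(deltas=[[[0,0,-0.05,0,0,0],[0,0,-0.05,0,0,0],[0,0,0,0,0,0]]])

```text
t: 16.77
tool_pos: [0.5193, -0.1626, 0.0102]
orientation: [0.057, 3.141, -0.0]
force: [-2.2, 1.3, 6.1]
opening: 0.055
gripper_force: 45.0
```

Contact at about z = 10 mm. I'll ease off the push, open and retreat straight up.

Emit:
arm_command(deltas=[[[0,0,0.05,0,0,0],[0,0,0.02,0,0,0],[0,0,0,0,0,0]]], squeeze=5)

```text
t: 17.02
tool_pos: [0.5192, -0.1626, 0.0104]
orientation: [0.057, 3.141, -0.0]
force: [0.6, 0.3, -1.6]
opening: 0.0558
gripper_force: 5.0
```

Emit:
arm_command(deltas=[[[0,0,0,0,0,0],[0,0,0,0,0,0],[0,0,0,0,0,0],[0,0,0,0,0,0],[0,0,0,0,0,0],[0,0,0,0,0,0]]], gripper=0.7)

```text
t: 17.52
tool_pos: [0.5192, -0.1626, 0.0106]
orientation: [0.057, 3.141, -0.0]
force: [-0.3, -0.9, -0.4]
opening: 0.079
gripper_force: 0.0
```

Emit:
arm_command(deltas=[[[0,0,0.5,0,0,0],[0,0,0.5,0,0,0],[0,0,1,0,0,0],[0,0,1,0,0,0],[0,0,1.5,0,0,0],[0,0,1.5,0,0,0],[0,0,2,0,0,0],[0,0,2,0,0,0],[0,0,2,0,0,0],[0,0,2,0,0,0],[0,0,1,0,0,0],[0,0,0,0,0,0]]])

```text
t: 18.52
tool_pos: [0.5212, -0.1634, 0.1647]
orientation: [0.056, 3.135, -0.004]
force: [0.2, -0.7, 0.3]
opening: 0.0789
gripper_force: 0.0
```

```bash
python3 - <<'E'
from h import *
b=snap('scene','s3.png');w=snap('wrist','w3.png');s=monitor.read_state();print(s['t'],s['force'],s['tool_pos'])
cv2.imwrite('pics/s3c.png',np.hstack([cv2.resize(b[110:310,220:420],(400,400),interpolation=2),cv2.resize(w,(400,250))[:, :].repeat(1,0) if 0 else cv2.copyMakeBorder(cv2.resize(w,(400,250)),0,150,0,0,0)]))
E
```

```text
18.6167 [ 0.6161959  -0.26589833  0.40965788] [ 0.51937496 -0.16265082  0.1607077 ]
```

View pics/s3c.png

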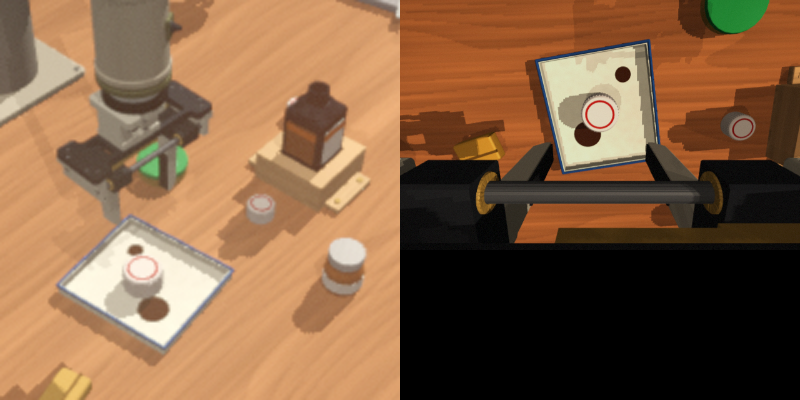

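The cap stands upright in the tray (ring at 143,268 in the crop), the bottle is seated and open, and nothing else has moved.

```bash
python3 -c "
from plant import ticket
print(ticket.close_job())"
```

```text
the job is handed in; nothing more can be done
None
```

The cap is off and standing right way up in the drip tray, the open bottle is still seated in its block, nothing else looks disturbed, and the job is handed in at about 18.6 s; the highest push I read was about 15.4 N.

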